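# Refill the seasoning caddy in order of height

## Task

Put the four seasonings that stand along the front of the worktop (pepper mill, brown sauce bottle, red-capped spice jar, squat dark-lidded jar) back into the wooden caddy, one to a compartment, in order of height: the tallest beside the caddy's high dark end board, stepping down to the shortest beside its low pale end board. Set each one down gently, upright and flat on its cork pad, and let none of them fall over.

Things in the scene. Friction and masses are not known exactly. Their poses are not given: they have to be found in the camera images.
- mill: Pepper mill of dark turned wood with a small metal knob on top: the tallest, 150 mm high, round, 58 mm wide at its widest. Loose, stands upright; its rounded head, 109 to 139 mm up, is 50 mm wide and does not turn. It may lean up to 2 degrees as it stands. Origin at the centre of its underside, z up along its axis.
- brown_jar: Dark brown glass sauce bottle with a black screw cap and a small blue-and-white label: second in height, 120 mm; round body 55 mm wide, its shoulder starting about 75 mm up, cap 41 mm wide from 98 to 120 mm up. Loose, stands upright. Origin on the underside; the axis of bottle and cap lies 2 mm along x and 3 mm along y of its own frame from the origin.
- spice_jar: Clear glass spice jar with a red cap: third in height, 108 mm; round, 45 mm wide up to 77 mm; above that a slightly narrower shoulder and the cap (45 mm wide, 87 to 108 mm up). Loose, stands upright. Origin at the centre of its underside, z up.
- squat_jar: Squat glass jar with pale orange contents and a dark brown lid: the shortest, 86 mm high; round, 65 mm wide, lid (top 11 mm) also 65 mm. Loose, stands upright near the front of the worktop; a similar jar in the far right corner is background. Origin at the centre of its underside, z up.
- caddy: Caddy of pale wood, fixed, its row 335 mm long along its y, 98 mm deep along x: four compartments in one line, each 80 mm (y) by 82 mm (x) clear, at 85 mm pitch. Long walls 26 mm high, a thin steel rod above them (top 39 mm above the worktop); dividers 5 mm thick, 26 mm high. Origin on the worktop under the middle of the row. High and low end board may be at either end.
- bay_1: Cork pad, 76 x 74 mm, floor of the compartment at the caddy's +y end. Origin at the centre of the pad's top face, 13 mm above the worktop; axes as the caddy's.
- bay_2: Cork pad of the next compartment, 85 mm from bay_1 towards the caddy's -y. Origin and axes as bay_1.
- bay_3: Cork pad of the compartment after bay_2. Origin and axes as bay_1.
- bay_4: Cork pad of the compartment at the caddy's -y end. Origin and axes as bay_1.
- end_high: The caddy's high end board: dark wood, 98 mm wide, 12 mm thick, 124 mm high, a hand slot near its top, fixed. It closes one end of the caddy, 46 mm from the centre of the compartment beside it (bay_1 or bay_4); the low end board at the other end is pale wood, 42 mm high. Origin at the centre of its underside.
Mind the look-alikes: they are no part of the job. Leave any green look-alike of the brown_jar alone.

How it is judged (in metres and radians):
At the end, for the whole second after the job is handed in: Mill, brown bottle, spice jar, squat jar stand in this order, one to a compartment, the mill beside the high end board: each upright (0.08 rad), foot on its cork pad (within 6 mm of height), origin within 28 mm of the pad centre (anywhere inside the compartment), at rest (((horizontal distance between end_high and bay_1 below 0.1 m and (horizontal distance between mill and bay_1 below 0.028 m and z of mill in the frame of bay_1 between -0.005 and 0.006 m and angle between mill's own z axis and vertical below 0.08 rad and linear speed of mill below 0.02 m/s) and (horizontal distance between brown_jar and bay_2 below 0.028 m and z of brown_jar in the frame of bay_2 between -0.005 and 0.006 m and angle between brown_jar's own z axis and vertical below 0.08 rad and linear speed of brown_jar below 0.02 m/s) and (horizontal distance between spice_jar and bay_3 below 0.028 m and z of spice_jar in the frame of bay_3 between -0.005 and 0.006 m and angle between spice_jar's own z axis and vertical below 0.08 rad and linear speed of spice_jar below 0.02 m/s) and (horizontal distance between squat_jar and bay_4 below 0.028 m and z of squat_jar in the frame of bay_4 between -0.005 and 0.006 m and angle between squat_jar's own z axis and vertical below 0.08 rad and linear speed of squat_jar below 0.02 m/s)) or (horizontal distance between end_high and bay_4 below 0.1 m and (horizontal distance between mill and bay_4 below 0.028 m and z of mill in the frame of bay_4 between -0.005 and 0.006 m and angle between mill's own z axis and vertical below 0.08 rad and linear speed of mill below 0.02 m/s) and (horizontal distance between brown_jar and bay_3 below 0.028 m and z of brown_jar in the frame of bay_3 between -0.005 and 0.006 m and angle between brown_jar's own z axis and vertical below 0.08 rad and linear speed of brown_jar below 0.02 m/s) and (horizontal distance between spice_jar and bay_2 below 0.028 m and z of spice_jar in the frame of bay_2 between -0.005 and 0.006 m and angle between spice_jar's own z axis and vertical below 0.08 rad and linear speed of spice_jar below 0.02 m/s) and (horizontal distance between squat_jar and bay_1 below 0.028 m and z of squat_jar in the frame of bay_1 between -0.005 and 0.006 m and angle between squat_jar's own z axis and vertical below 0.08 rad and linear speed of squat_jar below 0.02 m/s)))); the robot touches nothing.
It fails at once if one of the four is knocked over (tilted more than 0.6 rad) (angle between any of mill, brown_jar, spice_jar, squat_jar's own z axis and vertical above 0.6 rad).
It fails at once if one of the four is dropped into the caddy (faster than 0.45 m/s in the last 50 mm above its floor) ((linear speed of mill above 0.45 m/s and height (world z) of mill below 0.065 m and x of mill in the frame of caddy between -0.045 and 0.045 m and y of mill in the frame of caddy between -0.17 and 0.17 m) or (linear speed of brown_jar above 0.45 m/s and height (world z) of brown_jar below 0.065 m and x of brown_jar in the frame of caddy between -0.045 and 0.045 m and y of brown_jar in the frame of caddy between -0.17 and 0.17 m) or (linear speed of spice_jar above 0.45 m/s and height (world z) of spice_jar below 0.065 m and x of spice_jar in the frame of caddy between -0.045 and 0.045 m and y of spice_jar in the frame of caddy between -0.17 and 0.17 m) or (linear speed of squat_jar above 0.45 m/s and height (world z) of squat_jar below 0.065 m and x of squat_jar in the frame of caddy between -0.045 and 0.045 m and y of squat_jar in the frame of caddy between -0.17 and 0.17 m)).
It also fails if it takes over 106 s, if anything falls off the work surface, if the arm or the gripper's body presses on something with over 40 N, if the wrist force passes 120 N, or if a joint passes its speed limit or range.

## Robot

A 6-joint arm with a two-finger parallel gripper is mounted at the origin on a cart in front of the work surface, level with it; the furniture and walls round the work are solid. World frame = base frame: x ahead of the robot, y to its left, z up, the work surface at z = 0. Lengths are in m, angles in degrees, forces in N, time in s.
With the tool pointing down it reaches from about 0.35 to 0.875 m from the base axis. Payload 4.2 kg.
Tool frame: the origin (TCP) lies at the centre of the arm's flange, where the gripper is bolted on; the fingertips stand 182 mm ahead of it and the grasp point (between the pads) lies 164 mm ahead of it (r.nose_length is the distance from the TCP to the fingertips, in m); z points along the fingers, y is the line along which they close (so a half turn about z gives the same grasp; the last joint's range is limited). The gripper opens to 87 mm and grips with 3 to 60 N. Pads are 19 mm wide; open, the fingers measure 117 mm over their backs; the gripper's body (75 mm by 190 mm) begins 51 mm behind the grasp point.
Start: joints at [89.645, 22.042, 0.453, 0, -68.411, -14.817], TCP at [0.164, 0.603, 0.405] pointing down, gripper open.
Joint ranges: [-179.83, 179.83], [-69.29, 118.12], [-61.27, 80.66], [-181.25, 117.63], [-171.15, -9.14], [-177.46, 177.46]. Speed limits (degrees/s): [159.86, 159.86, 180, 180, 180, 180].

## Interface

Orientations are given as a 3x3 rotation matrix whose columns are the frame's x, y, z axes.
In Python, from station import r, vision gives the robot as it stands. The module is installed in compiled form; this text tells all that it offers.
- The arm moves only by the shell command python3 -m creep 'ROWS'. ROWS is JSON, a list of rows, each a list of 7 numbers: the opening, from -1 (shut) to 1 (fully open), then the shift along the tool's x, y, z in mm, then the turn, a rotation vector about the tool's x, y, z in degrees. A call has 1 to 8 rows; each row is the pose to reach, as a shift and turn from the pose commanded when the call began, along the tool's axes at that moment; what a row does not reach only later rows make up. A row lasts 1/12 s, in which the tool goes at most 41.7 mm and 7.16 degrees, less where a joint would pass 70% of its speed; a pose out of reach is approached as far as the arm can. A call with a gripper value outside its range is refused whole. The fingers move at their own pace and stop on an object; the grip force is fixed at half the most. Time passes only in rows, so rows that repeat a pose let the fingers close. It gives the time, the measured TCP pose, the force, the opening and the grip force at its end, in the units of the state.
- r.sense(): the state, without advancing time (a new reading comes with each control period).
- vision.capture(name): name is "scene" or "top"; returns (picture, depth): 400x640x3 uint8, red, green, blue; 400x640 float32, m along the optical axis (not along the pixel's ray), 0 where there is no reading.
- vision.camera_model(name): a dict with "vertical_fov" (degrees; the focal length in pixels is half the picture's height over the tangent of half this angle, whatever the lens; pixels are square), "cx", "cy" (the principal point, pixels), "distortion" ([k1, k2, p1, p2, k3] as OpenCV has them; the pictures are not rectified), "extrinsics" (4x4, takes a point from camera to world coordinates). Camera axes: x right, y down, z forward; pixel columns grow to the right and rows downward; lengths in m; the calibration is good to about 2 mm. A picture is of the moment at which its call begins. camera_model takes no time and is no camera call.
- r.finish_job(): hands the job in; it is judged then, once.
Trained networks look in the newest picture that a camera, given by its name, has taken for a name from the list of things; names that differ only in an ending like _2 or _b are one class to them, and where a whole thing is asked for, a point or a joint stands for the part that bears it (a point fixed in the world has none). Each returns a list of dicts, best first, with "conf" (0 to 1); they miss things now and then, are a little off and sometimes report something else, mostly with a low value. They report only what shows in the picture. A call takes as long as a camera call. They do not tell look-alikes from the thing itself.
- vision.find_in(camera, thing): "uv" ([column, row] in pixels, amid what is visible of it).
- vision.cut_out(camera, thing): "region" (400x640 bool, what is visible of it) and "uv" ([column, row] in pixels, amid what is visible of it).
The state is a dict: "time_s": time; "joints": joint angles; "joint_velocities": joint speeds; "effort": joint torques, N m; "tcp_pos": TCP position; "ee_rot": TCP orientation; "wrist_force": force on the tool from outside, world axes, zero at the start; "moment": the same for the moment, N m; "gripper_width": opening from 0.0 (shut) to 1.0 (fully open); "gripper_force": force on a finger pad.
Only numpy, scipy, OpenCV 4.12 (cv2) and the standard library are available. Lean on these libraries where they do the work, as an engineer would, in place of code of your own. Each camera call takes 0.05 s, during which the arm holds its last target. There are 200 camera calls.

## Working session

There is one attempt and no reset: what is moved stays moved. The work goes in short steps, Python scripts to look and compute and a shell command to move; the robot and the scene stay as the last step left them, time stands still between calls to the robot, and variables do not carry over. Pictures are saved under pics/ and viewed, at most 14 in all, crops included, and the job is handed in when it is done.

```bash
mkdir -p pics
cat > h.py <<'E'
import numpy as np, cv2
from station import r, vision
def K(n):
    m=vision.camera_model(n); f=200/np.tan(np.radians(m["vertical_fov"])/2)
    return np.array([[f,0,m["cx"]],[0,f,m["cy"]],[0,0,1]]),np.array(m["distortion"],float),np.array(m["extrinsics"])
def cloud(n,depth,mask):
    k,d,T=K(n); v,u=np.nonzero(mask&(depth>0)); z=depth[v,u]
    p=cv2.undistortPoints(np.stack([u,v],1).astype(float)[:,None],k,d)[:,0]
    return np.c_[p*z[:,None],z]@T[:3,:3].T+T[:3,3]
def save(n,img): cv2.imwrite("pics/"+n,img[:,:,::-1])
E
python3 - <<'E'
from h import *
s=r.sense(); print(s["time_s"],s["tcp_pos"],np.round(s["ee_rot"],3).tolist(),s["gripper_width"])
for n in("scene","top"):
    im,d=vision.capture(n); save(n+"0.png",im); print(n,np.round(K(n)[2],3).tolist())
    for t in("mill","brown_jar","spice_jar","squat_jar","caddy","end_high"):
        for o in vision.cut_out(n,t)[:3]:
            P=cloud(n,d,o["region"])
            if len(P)<5: continue
            top=P[P[:,2]>np.percentile(P[:,2],97)-.008]
            print(n,t,round(o["conf"],2),np.round(o["uv"]),len(P),"med",np.median(P,0).round(3),"topmid",((top.max(0)+top.min(0))/2).round(3),"ext",np.ptp(top,axis=0).round(3))
print(r.sense()["time_s"])
E
```

```text
0.0 [0.16347942 0.60304013 0.40365152] [[0.965, -0.262, -0.0], [-0.262, -0.965, -0.002], [0.0, 0.002, -1.0]] 1.0010188791374437
scene [[-0.907, -0.193, 0.375, 0.073], [-0.421, 0.461, -0.781, 1.101], [-0.022, -0.866, -0.499, 0.741], [0.0, 0.0, 0.0, 1.0]]
scene brown_jar 0.87 [360. 210.] 804 med [0.426 0.031 0.066] topmid [0.431 0.014 0.117] ext [0.038 0.045 0.012]
scene brown_jar 0.81 [245. 182.] 571 med [ 0.812 -0.     0.051] topmid [0.763 0.098 0.169] ext [0.163 0.264 0.116]
scene squat_jar 0.59 [354. 250.] 858 med [0.374 0.23  0.069] topmid [0.386 0.255 0.106] ext [0.064 0.152 0.056]
scene caddy 0.65 [330. 185.] 2079 med [ 0.579 -0.114  0.014] topmid [ 0.564 -0.095  0.074] ext [0.311 0.211 0.089]
scene caddy 0.65 [323. 189.] 176 med [ 0.595 -0.115  0.012] topmid [ 0.573 -0.065  0.036] ext [0.057 0.031 0.009]
scene end_high 0.73 [282. 174.] 278 med [ 0.696 -0.014  0.072] topmid [ 0.709 -0.048  0.12 ] ext [0.041 0.086 0.01 ]
scene end_high 0.34 [296. 189.] 201 med [ 0.676 -0.082  0.011] topmid [ 0.656 -0.027  0.036] ext [0.046 0.023 0.005]
top [[0.029, -0.99, 0.136, 0.419], [-1.0, -0
[... 273 characters left out ...]
.044 0.086 0.012]
top brown_jar 0.86 [330. 136.] 305 med [ 0.814 -0.018  0.093] topmid [ 0.827 -0.017  0.122] ext [0.041 0.036 0.011]
top brown_jar 0.75 [318. 255.] 247 med [0.434 0.009 0.115] topmid [0.432 0.009 0.121] ext [0.037 0.038 0.01 ]
top spice_jar 0.81 [430. 276.] 265 med [ 0.363 -0.337  0.105] topmid [ 0.363 -0.347  0.11 ] ext [0.043 0.042 0.009]
top squat_jar 0.87 [256. 264.] 418 med [0.387 0.207 0.085] topmid [0.388 0.211 0.088] ext [0.058 0.064 0.01 ]
top caddy 0.9 [358. 218.] 2862 med [ 0.555 -0.127  0.014] topmid [ 0.551 -0.122  0.04 ] ext [0.327 0.209 0.016]
top end_high 0.54 [336. 169.] 225 med [ 0.709 -0.055  0.101] topmid [ 0.712 -0.055  0.127] ext [0.042 0.086 0.011]
0.7
```

View pics/scene0.png

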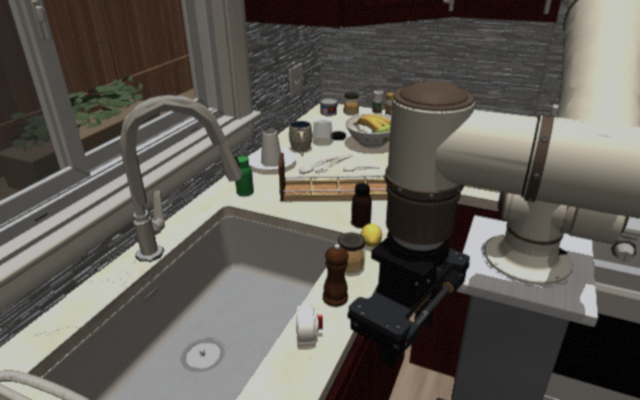

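View pics/top0.png

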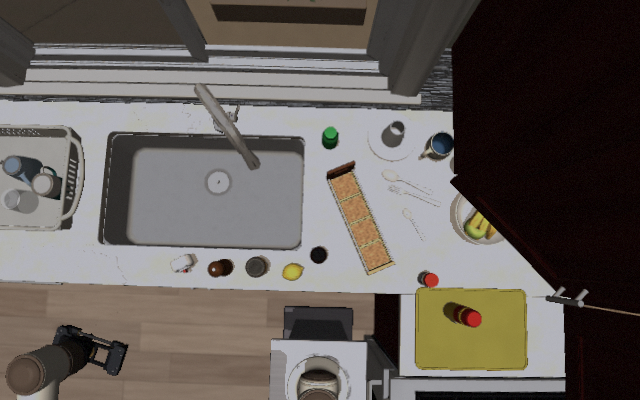

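The scene view shows the mill at (336,275), squat jar at (350,252), brown bottle at (361,205), and the green look-alike at (244,175). In the top view, the caddy runs from its dark high end at (341,170) to its low end at (380,268). The mill is at (219,268), squat jar (256,266), lemon (292,271), brown bottle (318,255) and spice jar (430,280). The second red cap, at (468,317) on the board, is a distractor.

```bash
cat >> h.py <<'E'
from scipy.spatial.transform import Rotation as Rn
def go(xy,zg,cd=None,R=None):
    """print shift (mm) & turn (deg) to bring grasp point to xy,zg, closing dir angle cd (deg, world)"""
    s=r.sense(); R0=np.array(s["ee_rot"]); p=np.array(s["tcp_pos"])
    t=np.array([xy[0],xy[1],zg+.164])
    best=None
    if cd is not None:
        for a in (cd,cd+180):
            y=np.array([np.cos(np.radians(a)),np.sin(np.radians(a)),0]); z=np.array([0,0,-1.]); x=np.cross(y,z)
            v=Rn.from_matrix(R0.T@np.c_[x,y,z]).as_rotvec(degrees=True)
            print("  turn",v.round(1),"-> j6 now",round(s["joints"][5],1))
    print("  shift",(R0.T@(t-p)*1000).round(0))
E
python3 - <<'E'
from h import *
im,d=vision.capture("top")
o=vision.cut_out("top","caddy")[0]; P=cloud("top",d,o["region"])
Q=P[(P[:,2]>.018)&(P[:,2]<.05)]
c,wh,a=cv2.minAreaRect((Q[:,:2]*1000).astype(np.float32)); print("caddy rim",c,wh,a)
Q=P[(P[:,2]<.02)&(P[:,2]>.005)]
c,wh,a=cv2.minAreaRect((Q[:,:2]*1000).astype(np.float32)); print("pads",c,wh,a)
o=vision.cut_out("top","end_high")[0]; E=cloud("top",d,o["region"]); Q=E[E[:,2]>.115]
print("end",cv2.minAreaRect((Q[:,:2]*1000).astype(np.float32)),Q[:,2].max())
for t,h in(("mill",.125),("brown_jar",.112),("spice_jar",.1),("squat_jar",.08)):
    for o in vision.cut_out("top",t)[:2]:
        P=cloud("top",d,o["region"]); Q=P[(P[:,2]>h)&(P[:,2]<h+.035)]
        if len(Q)>20: print(t,o["uv"],cv2.minEnclosingCircle((Q[:,:2]*1000).astype(np.float32)),np.mean(Q,0).round(4),Q[:,2].max().round(3))
# faucet heights
P=cloud("top",d,np.ones(d.shape,bool))
for b in((.5,.62,.12,.36),(.62,.72,.12,.36),(.72,.9,.12,.36),(.28,.5,-.6,.6)):
    q=P[(P[:,0]>b[0])&(P[:,0]<b[1])&(P[:,1]>b[2])&(P[:,1]<b[3])]; print(b,q[:,2].max().round(3))
print("mill");go((.379,.328),.25,90)
E
```

```text
caddy rim (556.3944702148438, -124.61280059814453) (331.72222900390625, 96.35884094238281) 24.371646881103516
pads (555.06103515625, -123.78298950195312) (335.68115234375, 93.50027465820312) 24.294212341308594
end ((712.4795532226562, -53.3947639465332), (12.858729362487793, 92.8641357421875), 24.559371948242188) 0.13078661040272999
mill [223.0, 266.8] ((378.5820007324219, 326.6407775878906), 24.09794044494629) [0.3787 0.3255 0.1354] 0.153
brown_jar [330.6, 134.3] ((827.9735107421875, -17.2365665435791), 21.021825790405273) [ 0.8266 -0.0163  0.1204] 0.127
brown_jar [317.1, 255.2] ((432.9956359863281, 10.05016803741455), 20.227285385131836) [0.4326 0.0095 0.12  ] 0.128
spice_jar [431.0, 276.0] ((364.00146484375, -346.7622985839844), 23.333162307739258) [ 0.363  -0.3454  0.1074] 0.117
squat_jar [254.8, 264.9] ((388.6755065917969, 210.23272705078125), 32.73789978027344) [0.3888 0.2095 0.0863] 0.097
(0.5, 0.62, 0.12, 0.36) -0.214
(0.62, 0.72, 0.12, 0.36) 0.353
(0.72, 0.9, 0.12, 0.36) 0.416
(0.28, 0.5, -0.6, 0.6) 0.915
mill
  turn [  0.    0.  164.8] -> j6 now -14.8
  turn [ -0.    0.  -15.2] -> j6 now -14.8
  shift [280. 209.  -9.]
```

```bash
python3 -m creep '[[1,35,26,-1,0,0,-6],[1,70,52,-2,0,0,-12],[1,105,78,-4,0,0,-18],[1,140,104,-5,0,0,-24],[1,175,130,-6,0,0,-30],[1,210,157,-7,0,0,-36],[1,245,183,-8,0,0,-40],[1,280,209,-9,0,0,-40]]'; python3 -c "
from h import *
print(r.sense()['joints']);go((.3785,.326),.2,-65.5)"
```

```text
time_s: 1.72
tcp_pos: [0.3698, 0.3391, 0.4139]
ee_rot: [[0.906, 0.423, 0.001], [0.423, -0.906, 0.001], [0.001, -0.0, -1.0]]
wrist_force: [1.0, 1.8, -0.5]
gripper_width: 0.999
gripper_force: 0.0
[ 6.10950471e+01  9.55500316e+00 -1.56393863e+01  5.28507558e-03
 -6.47524806e+01  5.39075184e+01]
  turn [-0.  -0.   0.5] -> j6 now 53.9
  turn [ 1.000e-01 -0.000e+00 -1.795e+02] -> j6 now 53.9
  shift [ 2. 16. 50.]
```

```bash
python3 -m creep '[[1,0,0,25,0,0,0],[1,0,0,50,0,0,0],[1,0,0,50,0,0,0],[1,0,0,50,0,0,0],[1,0,0,50,0,0,0]]'; python3 -c "
from h import *
go((.3785,.326),.124,-65.5)
im,d=vision.capture('scene'); save('s1.png',cv2.resize(im[180:340,240:480],(720,480)))
im,d=vision.capture('top'); o=vision.cut_out('top','mill')
for o in o[:2]:
  P=cloud('top',d,o['region']); print(o['conf'],o['uv'],np.mean(P,0))
"
```

```text
time_s: 2.13
tcp_pos: [0.3693, 0.3417, 0.3647]
ee_rot: [[0.907, 0.421, 0.002], [0.421, -0.907, 0.001], [0.002, -0.0, -1.0]]
wrist_force: [0.3, 0.2, -0.1]
gripper_width: 0.998
gripper_force: 0.0
  turn [-0.  -0.1  0.4] -> j6 now 53.6
  turn [   0.2   -0.  -179.6] -> j6 now 53.6
  shift [ 2. 18. 77.]
```

View pics/s1.png

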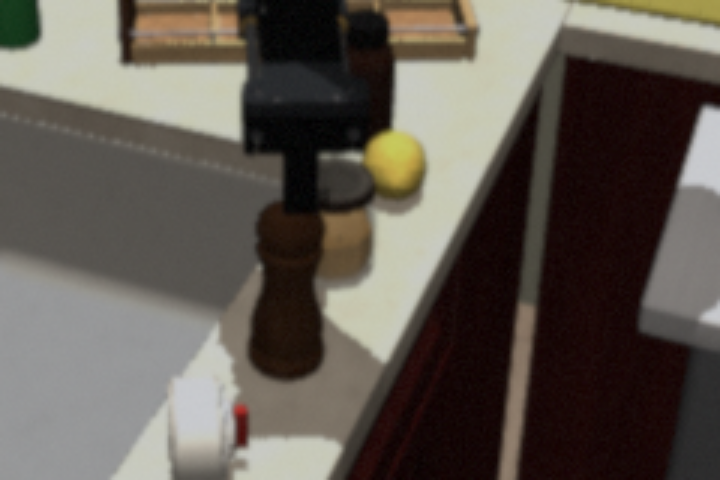

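The open gripper is above the mill, whose head is at (290,230) in the crop. It needs about 18 mm more sideways before going down.

```bash
python3 -m creep '[[1,2,18,0,0,0,0],[1,2,18,15,0,0,0],[1,2,18,40,0,0,0],[1,2,18,65,0,0,0],[1,2,18,77,0,0,0],[1,2,18,77,0,0,0],[1,2,18,77,0,0,0]]';  python3 -m creep '[[-1,0,0,0,0,0,0],[-1,0,0,0,0,0,0],[-1,0,0,0,0,0,0],[-1,0,0,0,0,0,0],[-1,0,0,0,0,0,0],[-1,0,0,0,0,0,0],[-1,0,0,0,0,0,0]]'
```

```text
time_s: 2.87
tcp_pos: [0.3785, 0.3261, 0.2869]
ee_rot: [[0.907, 0.421, 0.001], [0.421, -0.907, 0.0], [0.001, 0.0, -1.0]]
wrist_force: [0.4, -0.7, 0.2]
gripper_width: 1.001
gripper_force: 0.0
time_s: 3.45
tcp_pos: [0.3785, 0.3255, 0.2865]
ee_rot: [[0.908, 0.42, 0.0], [0.42, -0.908, 0.0], [0.0, -0.0, -1.0]]
wrist_force: [0.0, 1.3, 1.0]
gripper_width: 0.555
gripper_force: 6.1
```

```bash
python3 -m creep '[[-1,0,0,-15,0,0,0],[-1,0,0,-40,0,0,0],[-1,0,0,-70,0,0,0],[-1,0,0,-95,0,0,0],[-1,0,15,-100,0,0,0],[-1,-1,45,-100,0,0,0],[-1,-2,80,-100,0,0,0],[-1,-3,115,-100,0,0,0]]';  python3 -m creep '[[-1,-1,35,0,0,0,0],[-1,-2,70,0,0,0,0],[-1,-3,105,0,0,0,0],[-1,-4,140,0,0,0,0],[-1,-5,175,0,0,0,0],[-1,-6,210,0,0,0,0],[-1,-6,235,0,0,0,0],[-1,-6,240,0,0,0,0]]'; python3 -c "
from h import *
print(r.sense()['joints']);go((.6715,-.072),.24,-65.5)"
```

```text
time_s: 4.12
tcp_pos: [0.4239, 0.2187, 0.3862]
ee_rot: [[0.907, 0.421, -0.001], [0.421, -0.907, -0.0], [-0.0, -0.0, -1.0]]
wrist_force: [0.5, 0.3, -2.5]
gripper_width: 0.541
gripper_force: 30.0
time_s: 4.78
tcp_pos: [0.5202, -0.0035, 0.3857]
ee_rot: [[0.909, 0.416, -0.001], [0.416, -0.909, -0.001], [-0.001, 0.0, -1.0]]
wrist_force: [0.6, 0.3, -1.4]
gripper_width: 0.542
gripper_force: 30.0
[ 1.75117904e+01  1.27560335e+01 -1.58060747e+01  2.67762347e-02
 -6.15119759e+01  9.70595660e+01]
  turn [0.  0.1 0.1] -> j6 now 97.1
  turn [-1.000e-01  0.000e+00 -1.799e+02] -> j6 now 97.1
  shift [109. 125. -18.]
```

```bash
python3 -m creep '[[-1,20,23,0,0,0,0],[-1,43,49,0,0,0,0],[-1,66,75,0,0,0,0],[-1,89,101,0,0,0,0],[-1,105,120,0,0,0,0],[-1,109,125,0,0,0,0],[-1,109,125,0,0,0,0],[-1,109,125,0,0,0,0]]'; python3 -c "
from h import *
go((.6715,-.072),.142,-65.5)
im,d=vision.capture('top'); save('t2.png',cv2.resize(im[130:300,280:450],(680,680))[:600]);
im,d=vision.capture('scene'); save('s2.png',cv2.resize(im[80:240,240:480],(720,480)))
"
```

```text
time_s: 5.45
tcp_pos: [0.6703, -0.0678, 0.3853]
ee_rot: [[0.908, 0.42, -0.003], [0.42, -0.908, 0.0], [-0.002, -0.001, -1.0]]
wrist_force: [-0.9, -0.1, -1.0]
gripper_width: 0.541
gripper_force: 30.0
  turn [-0.1  0.1  0.3] -> j6 now 106.9
  turn [-2.000e-01 -1.000e-01 -1.797e+02] -> j6 now 106.9
  shift [-1.  4. 79.]
```

View pics/s2.png

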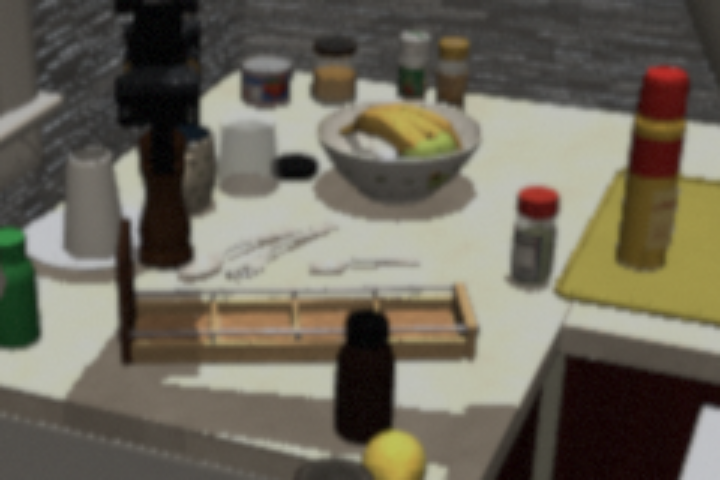

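The mill hangs upright over the compartment beside the dark board, at (165,210) in the crop. Lowering it slowly.

```bash
python3 -m creep '[[-1,-1,4,12,0,0,0],[-1,-1,4,30,0,0,0],[-1,-1,4,48,0,0,0],[-1,-1,4,62,0,0,0],[-1,-1,4,72,0,0,0],[-1,-1,4,78,0,0,0],[-1,-1,4,81,0,0,0],[-1,-1,4,81,0,0,0]]'; python3 -m creep '[[-1,0,0,1,0,0,0],[-1,0,0,2,0,0,0],[-1,0,0,3,0,0,0],[-1,0,0,4,0,0,0],[-1,0,0,4,0,0,0]]'
```

```text
time_s: 6.22
tcp_pos: [0.6714, -0.0722, 0.3051]
ee_rot: [[0.907, 0.42, -0.001], [0.42, -0.907, -0.0], [-0.001, -0.0, -1.0]]
wrist_force: [0.2, -0.5, -1.4]
gripper_width: 0.542
gripper_force: 30.0
time_s: 6.63
tcp_pos: [0.6715, -0.0723, 0.3014]
ee_rot: [[0.908, 0.42, 0.0], [0.42, -0.908, 0.0], [0.0, -0.0, -1.0]]
wrist_force: [0.2, 0.5, -2.0]
gripper_width: 0.54
gripper_force: 30.0
```

```bash
python3 -m creep '[[-1,0,0,1,0,0,0],[-1,0,0,2,0,0,0],[-1,0,0,2,0,0,0]]'; python3 -m creep '[[-0.5,0,0,0,0,0,0],[0,0,0,0,0,0,0],[0.3,0,0,0,0,0,0],[0.6,0,0,0,0,0,0],[1,0,0,0,0,0,0],[1,0,0,0,0,0,0],[1,0,0,0,0,0,0]]'
```

```text
time_s: 6.88
tcp_pos: [0.6716, -0.0722, 0.2996]
ee_rot: [[0.908, 0.42, 0.0], [0.42, -0.908, -0.0], [0.0, 0.0, -1.0]]
wrist_force: [-0.6, -0.0, -0.0]
gripper_width: 0.543
gripper_force: 30.0
time_s: 7.47
tcp_pos: [0.6716, -0.0722, 0.2994]
ee_rot: [[0.908, 0.42, 0.0], [0.42, -0.908, -0.0], [0.0, 0.0, -1.0]]
wrist_force: [-0.3, -1.0, 0.3]
gripper_width: 0.838
gripper_force: 0.0
```

```bash
python3 -m creep '[[1,0,0,-15,0,0,0],[1,0,0,-45,0,0,0],[1,0,0,-80,0,0,0],[1,-10,-10,-90,0,0,0],[1,-35,-34,-90,0,0,0],[1,-60,-58,-90,0,0,0],[1,-85,-82,-90,0,0,0],[1,-110,-106,-90,0,0,0]]';  python3 -m creep '[[1,-25,-24,0,0,0,0],[1,-50,-48,0,0,0,0],[1,-72,-69,0,0,0,0],[1,-72,-69,30,0,0,0],[1,-72,-69,40,0,0,0],[1,-72,-69,40,0,0,0],[1,-72,-69,40,0,0,0]]'; python3 -c "
from h import *
go((.433,.0098),.110,-65.5)
im,d=vision.capture('top'); 
for t in('mill','brown_jar'):
  for o in vision.cut_out('top',t)[:3]:
    P=cloud('top',d,o['region']); print(t,o['conf'],o['uv'],np.mean(P,0),np.percentile(P[:,2],97))
im,d=vision.capture('scene'); save('s3.png',cv2.resize(im[80:240,240:480],(720,480)))
"
```

```text
time_s: 8.13
tcp_pos: [0.5256, -0.022, 0.3893]
ee_rot: [[0.908, 0.419, 0.0], [0.419, -0.908, 0.0], [0.0, -0.0, -1.0]]
wrist_force: [0.7, 1.0, 1.2]
gripper_width: 1.0
gripper_force: 0.0
time_s: 8.72
tcp_pos: [0.433, 0.0102, 0.3497]
ee_rot: [[0.907, 0.42, 0.0], [0.42, -0.907, -0.0], [-0.0, 0.0, -1.0]]
wrist_force: [0.4, -0.4, 0.4]
gripper_width: 0.996
gripper_force: 0.0
  turn [0.  0.  0.4] -> j6 now 91.8
  turn [  -0.     0.  -179.6] -> j6 now 91.8
  shift [-0.  0. 76.]
mill 0.77 [345.3, 180.8] [ 0.66579403 -0.06890701  0.11470427] 0.15927952065601422
brown_jar 0.59 [332.0, 136.4] [ 0.81926128 -0.01558713  0.08031469] 0.12424956453700943
```

View pics/s3.png

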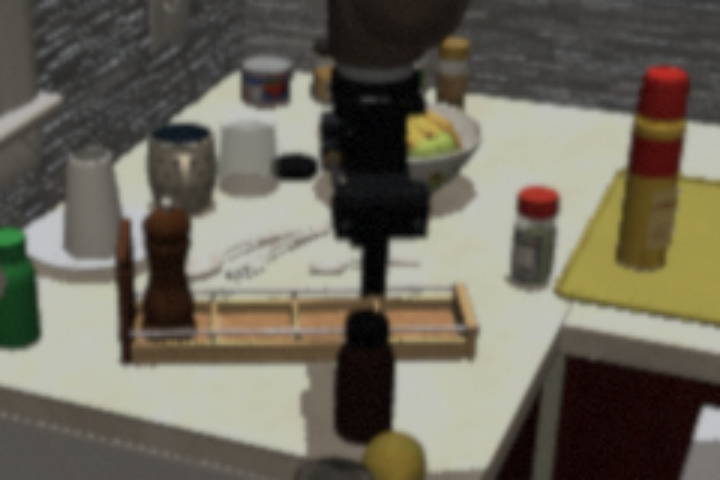

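The mill stands upright in the compartment by the dark board at (168,275), and the gripper is above the brown bottle. Picking up the bottle.

```bash
python3 -m creep '[[1,0,0,15,0,0,0],[1,0,0,40,0,0,0],[1,0,0,62,0,0,0],[1,0,0,74,0,0,0],[1,0,0,75,0,0,0],[1,0,0,75,0,0,0],[1,0,0,75,0,0,0]]';  python3 -m creep '[[-1,0,0,0,0,0,0],[-1,0,0,0,0,0,0],[-1,0,0,0,0,0,0],[-1,0,0,0,0,0,0],[-1,0,0,0,0,0,0],[-1,0,0,0,0,0,0],[-1,0,0,0,0,0,0],[-1,0,0,0,0,0,0]]'
```

```text
time_s: 9.5
tcp_pos: [0.4336, 0.0103, 0.2753]
ee_rot: [[0.907, 0.42, 0.002], [0.42, -0.907, 0.0], [0.002, 0.0, -1.0]]
wrist_force: [-0.1, 0.2, -0.6]
gripper_width: 0.998
gripper_force: 0.0
time_s: 10.17
tcp_pos: [0.4329, 0.0102, 0.2744]
ee_rot: [[0.908, 0.42, 0.0], [0.42, -0.908, 0.0], [0.0, -0.0, -1.0]]
wrist_force: [-0.3, -0.5, -1.1]
gripper_width: 0.481
gripper_force: 5.0
```

```bash
python3 -m creep '[[-1,0,0,-10,0,0,0],[-1,0,0,-35,0,0,0],[-1,0,0,-60,0,0,0],[-1,0,0,-78,0,0,0],[-1,5,9,-80,0,0,0],[-1,20,36,-80,0,0,0],[-1,37,66,-80,0,0,0],[-1,54,97,-80,0,0,0]]';  python3 -m creep '[[-1,17,31,0,0,0,0],[-1,32,58,0,0,0,0],[-1,41,73,0,0,0,0],[-1,43,77,0,0,0,0],[-1,43,77,0,0,0,0],[-1,43,77,0,0,0,0]]'; python3 -c "
from h import *
go((.594,-.107),.1234,-65.5)"
```

```text
time_s: 10.83
tcp_pos: [0.5233, -0.0561, 0.3532]
ee_rot: [[0.907, 0.421, -0.002], [0.421, -0.907, 0.0], [-0.001, -0.001, -1.0]]
wrist_force: [0.4, 0.4, -1.5]
gripper_width: 0.466
gripper_force: 28.1
time_s: 11.33
tcp_pos: [0.5934, -0.1072, 0.3527]
ee_rot: [[0.908, 0.419, -0.004], [0.419, -0.908, 0.0], [-0.003, -0.002, -1.0]]
wrist_force: [-0.8, 0.3, -2.0]
gripper_width: 0.463
gripper_force: 28.1
  turn [-0.1  0.2  0.3] -> j6 now 109.7
  turn [  -0.3   -0.2 -179.7] -> j6 now 109.7
  shift [ 1.  0. 65.]
```

```bash
python3 -m creep '[[-1,0,0,12,0,0,0],[-1,0,0,30,0,0,0],[-1,0,0,46,0,0,0],[-1,0,0,57,0,0,0],[-1,0,0,62,0,0,0],[-1,0,0,62,0,0,0],[-1,0,0,63,0,0,0],[-1,0,0,64,0,0,0]]'; python3 -m creep '[[-1,0,0,1,0,0,0],[-1,0,0,2,0,0,0],[-1,0,0,3,0,0,0],[-1,0,0,3,0,0,0]]'
```

```text
time_s: 12.0
tcp_pos: [0.5943, -0.1069, 0.2915]
ee_rot: [[0.907, 0.42, 0.002], [0.42, -0.907, -0.0], [0.002, 0.001, -1.0]]
wrist_force: [-0.3, -0.7, -2.0]
gripper_width: 0.463
gripper_force: 28.1
time_s: 12.33
tcp_pos: [0.594, -0.1071, 0.2875]
ee_rot: [[0.908, 0.42, 0.0], [0.42, -0.908, -0.0], [0.0, 0.0, -1.0]]
wrist_force: [-0.4, 0.2, -1.9]
gripper_width: 0.463
gripper_force: 28.1
```

```bash
python3 -m creep '[[-1,0,0,1,0,0,0],[-1,0,0,1,0,0,0],[-1,0,0,1,0,0,0]]'; python3 -m creep '[[-1,0,0,2,0,0,0],[-1,0,0,2,0,0,0],[-1,0,0,2,0,0,0]]'
```

```text
time_s: 12.58
tcp_pos: [0.5941, -0.107, 0.2874]
ee_rot: [[0.907, 0.42, 0.001], [0.42, -0.907, -0.0], [0.001, 0.001, -1.0]]
wrist_force: [-2.0, 0.6, 3.5]
gripper_width: 0.464
gripper_force: 28.3
time_s: 12.83
tcp_pos: [0.5945, -0.1069, 0.2874]
ee_rot: [[0.907, 0.421, 0.003], [0.421, -0.907, -0.001], [0.003, 0.002, -1.0]]
wrist_force: [-3.5, 2.3, 12.4]
gripper_width: 0.464
gripper_force: 29.5
```

```bash
python3 -m creep '[[-1,0,0,-2,0,0,0],[-0.5,0,0,-2,0,0,0],[0,0,0,-2,0,0,0],[0.3,0,0,-2,0,0,0],[0.6,0,0,-2,0,0,0],[1,0,0,-2,0,0,0],[1,0,0,-2,0,0,0],[1,0,0,-2,0,0,0]]'; python3 -m creep '[[1,0,0,-15,0,0,0],[1,0,0,-45,0,0,0],[1,0,0,-75,0,0,0],[1,-2,-10,-85,0,0,0],[1,-7,-45,-85,0,0,0],[1,-12,-80,-85,0,0,0],[1,-17,-115,-85,0,0,0],[1,-22,-150,-85,0,0,0]]';  python3 -m creep '[[1,-5,-35,0,0,0,0],[1,-10,-70,0,0,0,0],[1,-15,-105,0,0,0,0],[1,-20,-140,0,0,0,0],[1,-25,-175,0,0,0,0],[1,-30,-205,0,0,0,0],[1,-32,-224,0,0,0,0],[1,-32,-224,0,0,0,0]]'; python3 -m creep '[[1,0,0,0,0,0,0],[1,0,0,0,0,0,0]]'; python3 -c "
from h import *
go((.3887,.2100),.080,-65.5)
im,d=vision.capture('top'); 
for t in('mill','brown_jar'):
  for o in vision.cut_out('top',t)[:3]:
    P=cloud('top',d,o['region']); print(t,o['conf'],o['uv'],np.mean(P,0),np.percentile(P[:,2],97))
im,d=vision.capture('scene'); save('s4.png',cv2.resize(im[80:280,240:480],(720,600)))
"
```

```text
time_s: 13.5
tcp_pos: [0.5939, -0.1071, 0.2859]
ee_rot: [[0.908, 0.42, -0.001], [0.42, -0.908, -0.0], [-0.001, -0.0, -1.0]]
wrist_force: [0.7, 0.3, -0.1]
gripper_width: 0.792
gripper_force: 0.0
time_s: 14.17
tcp_pos: [0.5097, 0.0208, 0.371]
ee_rot: [[0.908, 0.419, -0.0], [0.419, -0.908, 0.0], [-0.0, -0.0, -1.0]]
wrist_force: [0.5, 0.0, 0.2]
gripper_width: 1.0
gripper_force: 0.0
time_s: 14.83
tcp_pos: [0.3863, 0.2118, 0.3714]
ee_rot: [[0.906, 0.424, 0.0], [0.424, -0.906, 0.001], [0.001, -0.001, -1.0]]
wrist_force: [-0.5, -0.1, -0.0]
gripper_width: 0.999
gripper_force: 0.0
time_s: 15.0
tcp_pos: [0.3879, 0.2094, 0.3712]
ee_rot: [[0.908, 0.42, -0.0], [0.42, -0.908, -0.0], [-0.0, 0.0, -1.0]]
wrist_force: [-0.3, -0.1, -0.4]
gripper_width: 1.003
gripper_force: 0.0
  turn [0.  0.  0.3] -> j6 now 65.2
  turn [  -0.     0.  -179.7] -> j6 now 65.2
  shift [  1.  -0. 127.]
mill 0.68 [343.3, 181.8] [ 0.66395284 -0.06838252  0.11413735] 0.16027879770392325
brown_jar 0.85 [330.9, 137.9] [ 0.81809316 -0.01711939  0.08563651] 0.12468892457696454
brown_jar 0.64 [351.5, 207.2] [ 0.5893789  -0.10233387  0.1108018 ] 0.13688109725243391
```

View pics/s4.png

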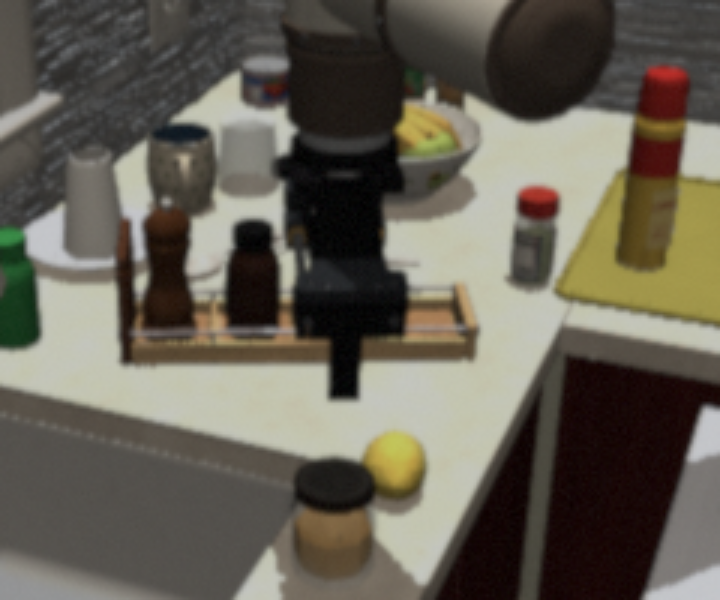

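Mill and brown bottle stand upright in their compartments, at (168,275) and (253,280). Now the squat jar, at (333,520).

```bash
python3 -m creep '[[1,1,0,15,0,0,0],[1,1,0,45,0,0,0],[1,1,0,80,0,0,0],[1,1,0,105,0,0,0],[1,1,0,122,0,0,0],[1,1,0,129,0,0,0],[1,1,0,129,0,0,0],[1,1,0,129,0,0,0]]';  python3 -m creep '[[-1,0,0,0,0,0,0],[-1,0,0,0,0,0,0],[-1,0,0,0,0,0,0],[-1,0,0,0,0,0,0],[-1,0,0,0,0,0,0],[-1,0,0,0,0,0,0]]'
```

```text
time_s: 15.87
tcp_pos: [0.3894, 0.2102, 0.2428]
ee_rot: [[0.908, 0.42, 0.001], [0.42, -0.908, 0.0], [0.001, 0.0, -1.0]]
wrist_force: [0.4, 1.0, 1.2]
gripper_width: 1.001
gripper_force: 0.0
time_s: 16.37
tcp_pos: [0.3889, 0.2104, 0.243]
ee_rot: [[0.907, 0.42, 0.001], [0.42, -0.907, 0.001], [0.001, -0.001, -1.0]]
wrist_force: [-1.0, 0.1, 3.4]
gripper_width: 0.737
gripper_force: 30.0
```

```bash
python3 -m creep '[[-1,0,0,-12,0,0,0],[-1,0,0,-40,0,0,0],[-1,0,0,-70,0,0,0],[-1,0,0,-95,0,0,0],[-1,-3,10,-100,0,0,0],[-1,-13,40,-100,0,0,0],[-1,-23,73,-100,0,0,0],[-1,-33,106,-100,0,0,0]]';  python3 -m creep '[[-1,-10,33,0,0,0,0],[-1,-20,66,0,0,0,0],[-1,-31,99,0,0,0,0],[-1,-42,132,0,0,0,0],[-1,-52,165,0,0,0,0],[-1,-63,198,0,0,0,0],[-1,-74,231,0,0,0,0],[-1,-82,256,0,0,0,0]]'; python3 -m creep '[[-1,-2,11,0,0,0,0],[-1,-2,11,0,0,0,0],[-1,-2,11,0,0,0,0],[-1,-2,11,0,0,0,0]]'; python3 -c "
from h import *
go((.4395,-.178),.0915,-65.5)"
```

```text
time_s: 17.03
tcp_pos: [0.4024, 0.0984, 0.3412]
ee_rot: [[0.907, 0.421, -0.003], [0.421, -0.907, -0.001], [-0.003, -0.0, -1.0]]
wrist_force: [1.5, -0.8, -2.9]
gripper_width: 0.738
gripper_force: 30.0
time_s: 17.7
tcp_pos: [0.4353, -0.1692, 0.3407]
ee_rot: [[0.908, 0.418, -0.003], [0.418, -0.908, 0.001], [-0.003, -0.002, -1.0]]
wrist_force: [0.3, 0.8, -3.2]
gripper_width: 0.74
gripper_force: 30.0
time_s: 18.03
tcp_pos: [0.4387, -0.1769, 0.3416]
ee_rot: [[0.907, 0.42, -0.002], [0.42, -0.907, 0.001], [-0.001, -0.001, -1.0]]
wrist_force: [-0.8, 0.8, -2.1]
gripper_width: 0.734
gripper_force: 30.0
  turn [-0.1  0.1  0.3] -> j6 now 117.1
  turn [-1.000e-01 -1.000e-01 -1.797e+02] -> j6 now 117.1
  shift [ 0.  1. 86.]
```

```bash
python3 -m creep '[[-1,0,1,12,0,0,0],[-1,0,1,30,0,0,0],[-1,0,1,48,0,0,0],[-1,0,1,62,0,0,0],[-1,0,1,73,0,0,0],[-1,0,1,80,0,0,0],[-1,0,1,83,0,0,0],[-1,0,1,83,0,0,0]]'; python3 -m creep '[[-1,0,0,1,0,0,0],[-1,0,0,2,0,0,0],[-1,0,0,2,0,0,0]]';python3 -m creep '[[-1,0,0,1,0,0,0],[-1,0,0,1,0,0,0]]'; python3 -m creep '[[-1,0,0,1,0,0,0],[-1,0,0,1,0,0,0]]'; python3 -c "
from h import *
im,d=vision.capture('scene'); save('s5.png',cv2.resize(im[120:240,270:450],(720,480)))"
```

```text
time_s: 18.7
tcp_pos: [0.4397, -0.1777, 0.2591]
ee_rot: [[0.907, 0.421, -0.001], [0.421, -0.907, 0.0], [-0.001, -0.001, -1.0]]
wrist_force: [-0.2, -0.0, -2.0]
gripper_width: 0.739
gripper_force: 30.0
time_s: 18.95
tcp_pos: [0.4398, -0.1783, 0.2579]
ee_rot: [[0.908, 0.42, 0.001], [0.42, -0.908, -0.0], [0.001, 0.001, -1.0]]
wrist_force: [1.2, 0.2, -2.9]
gripper_width: 0.733
gripper_force: 30.0
time_s: 19.12
tcp_pos: [0.4397, -0.1785, 0.2566]
ee_rot: [[0.908, 0.42, 0.0], [0.42, -0.908, 0.0], [0.0, 0.0, -1.0]]
wrist_force: [0.2, 0.1, -3.7]
gripper_width: 0.734
gripper_force: 30.0
time_s: 19.28
tcp_pos: [0.4398, -0.1785, 0.256]
ee_rot: [[0.908, 0.42, 0.0], [0.42, -0.908, -0.0], [0.0, 0.0, -1.0]]
wrist_force: [-1.4, 0.8, 3.0]
gripper_width: 0.738
gripper_force: 30.0
```

View pics/s5.png

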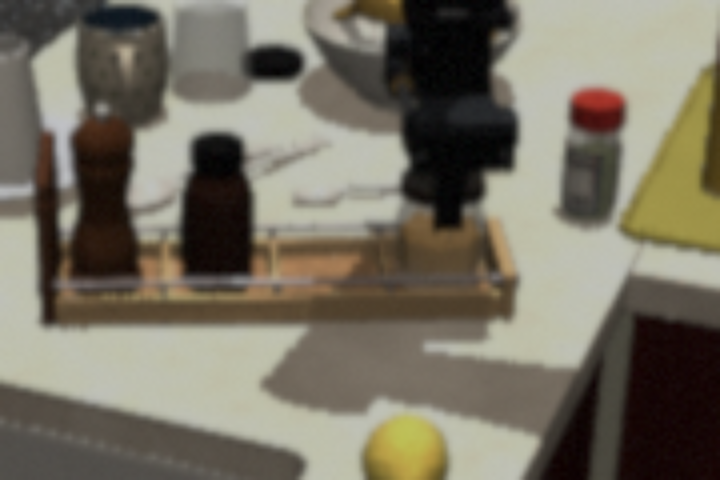

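The squat jar sits in the end compartment by the low board, at (440,240). Releasing it and moving to the spice jar at (595,155).

```bash
python3 -m creep '[[-0.5,0,0,0,0,0,0],[0.3,0,0,0,0,0,0],[0.6,0,0,0,0,0,0],[1,0,0,0,0,0,0],[1,0,0,0,0,0,0],[1,0,0,0,0,0,0],[1,0,0,0,0,0,0]]'; python3 -m creep '[[1,0,0,-15,0,0,0],[1,0,0,-45,0,0,0],[1,0,0,-80,0,0,0],[1,-10,9,-100,0,0,0],[1,-35,30,-100,0,0,0],[1,-60,52,-100,0,0,0],[1,-85,74,-100,0,0,0],[1,-110,96,-100,0,0,0]]';  python3 -m creep '[[1,-20,18,0,0,0,0],[1,-29,25,0,0,0,0],[1,-29,25,0,0,0,0],[1,-29,25,0,0,0,0],[1,-29,25,0,0,0,0]]'; python3 -c "
from h import *
go((.364,-.3465),.098,-65.5)
im,d=vision.capture('top'); 
for t in('squat_jar','spice_jar'):
  for o in vision.cut_out('top',t)[:3]:
    P=cloud('top',d,o['region']); print(t,o['conf'],o['uv'],np.mean(P,0),np.percentile(P[:,2],97))
im,d=vision.capture('scene'); save('s6.png',cv2.resize(im[120:240,270:450],(720,480)))
"
```

```text
time_s: 19.92
tcp_pos: [0.4398, -0.1784, 0.2552]
ee_rot: [[0.908, 0.42, 0.0], [0.42, -0.908, -0.0], [0.0, 0.0, -1.0]]
wrist_force: [-0.2, -0.6, 1.2]
gripper_width: 0.969
gripper_force: 0.0
time_s: 20.58
tcp_pos: [0.3794, -0.3128, 0.3557]
ee_rot: [[0.907, 0.421, 0.001], [0.421, -0.907, -0.0], [0.001, 0.001, -1.0]]
wrist_force: [0.9, -0.4, 0.8]
gripper_width: 1.003
gripper_force: 0.0
time_s: 21.0
tcp_pos: [0.3646, -0.346, 0.3552]
ee_rot: [[0.907, 0.42, -0.0], [0.42, -0.907, 0.0], [0.0, -0.0, -1.0]]
wrist_force: [0.3, 0.4, 0.0]
gripper_width: 0.999
gripper_force: 0.0
  turn [-0.  -0.   0.4] -> j6 now 139.8
  turn [   0.    -0.  -179.6] -> j6 now 139.8
  shift [-1.  0. 93.]
squat_jar 0.57 [375.3, 254.1] [ 0.43856382 -0.16314029  0.08887627] 0.1041096749229344
```

View pics/s6.png

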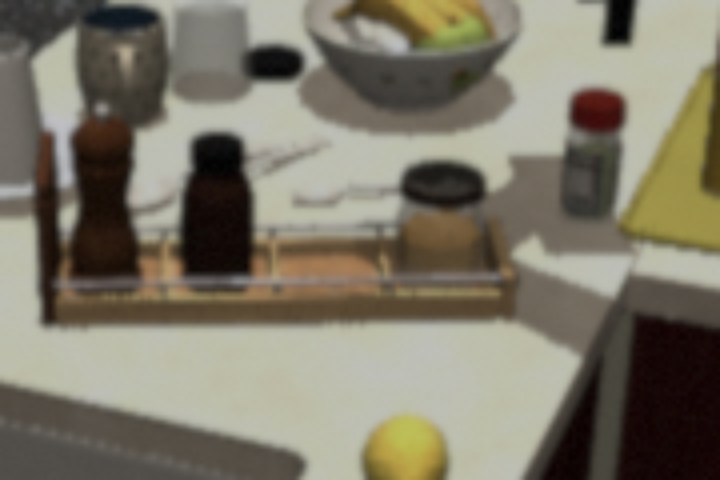

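The squat jar stands upright at (442,225). Picking up the spice jar.

```bash
python3 -m creep '[[1,-1,0,15,0,0,0],[1,-1,0,40,0,0,0],[1,-1,0,65,0,0,0],[1,-1,0,85,0,0,0],[1,-1,0,93,0,0,0],[1,-1,0,93,0,0,0],[1,-1,0,93,0,0,0]]';  python3 -m creep '[[-1,0,0,0,0,0,0],[-1,0,0,0,0,0,0],[-1,0,0,0,0,0,0],[-1,0,0,0,0,0,0],[-1,0,0,0,0,0,0],[-1,0,0,0,0,0,0],[-1,0,0,0,0,0,0],[-1,0,0,0,0,0,0]]'
```

```text
time_s: 21.78
tcp_pos: [0.364, -0.347, 0.2628]
ee_rot: [[0.907, 0.421, 0.0], [0.421, -0.907, -0.001], [-0.0, 0.001, -1.0]]
wrist_force: [-0.4, 0.2, 0.0]
gripper_width: 1.001
gripper_force: 0.0
time_s: 22.45
tcp_pos: [0.3634, -0.3471, 0.2625]
ee_rot: [[0.908, 0.42, 0.0], [0.42, -0.908, -0.0], [0.0, 0.0, -1.0]]
wrist_force: [-0.2, -0.5, 0.4]
gripper_width: 0.505
gripper_force: 30.0
```

```bash
python3 -m creep '[[-1,0,0,-12,0,0,0],[-1,0,0,-42,0,0,0],[-1,0,0,-77,0,0,0],[-1,0,0,-110,0,0,0],[-1,0,0,-128,0,0,0],[-1,15,-8,-130,0,0,0],[-1,45,-24,-130,0,0,0],[-1,75,-40,-130,0,0,0]]';  python3 -m creep '[[-1,30,-16,0,0,0,0],[-1,60,-32,0,0,0,0],[-1,90,-48,0,0,0,0],[-1,120,-64,0,0,0,0],[-1,143,-77,0,0,0,0],[-1,150,-81,0,0,0,0],[-1,150,-81,0,0,0,0],[-1,150,-81,0,0,0,0]]'; python3 -c "
from h import *
go((.517,-.143),.1115,-65.5)"
```

```text
time_s: 23.12
tcp_pos: [0.4144, -0.2788, 0.3927]
ee_rot: [[0.909, 0.417, 0.001], [0.417, -0.909, 0.0], [0.001, 0.0, -1.0]]
wrist_force: [0.1, -0.4, -1.4]
gripper_width: 0.504
gripper_force: 30.0
time_s: 23.78
tcp_pos: [0.5165, -0.1427, 0.3918]
ee_rot: [[0.907, 0.42, -0.002], [0.42, -0.907, 0.0], [-0.002, -0.001, -1.0]]
wrist_force: [0.6, -0.4, -0.5]
gripper_width: 0.505
gripper_force: 30.0
  turn [-0.   0.1  0.4] -> j6 now 113.0
  turn [-1.000e-01 -1.000e-01 -1.796e+02] -> j6 now 113.0
  shift [  1.   1. 116.]
```

```bash
python3 -m creep '[[-1,0,0,15,0,0,0],[-1,0,0,40,0,0,0],[-1,0,0,62,0,0,0],[-1,0,0,80,0,0,0],[-1,0,0,94,0,0,0],[-1,0,0,105,0,0,0],[-1,0,0,112,0,0,0],[-1,0,0,113,0,0,0]]'; python3 -m creep '[[-1,0,0,1,0,0,0],[-1,0,0,2,0,0,0],[-1,0,0,2,0,0,0]]';python3 -m creep '[[-1,0,0,1,0,0,0],[-1,0,0,1,0,0,0]]'; python3 -m creep '[[-1,0,0,1,0,0,0],[-1,0,0,1,0,0,0]]'
```

```text
time_s: 24.45
tcp_pos: [0.5157, -0.1438, 0.2781]
ee_rot: [[0.908, 0.418, -0.003], [0.418, -0.908, 0.0], [-0.003, -0.002, -1.0]]
wrist_force: [-0.4, 0.1, -1.4]
gripper_width: 0.508
gripper_force: 30.0
time_s: 24.7
tcp_pos: [0.5169, -0.143, 0.2781]
ee_rot: [[0.908, 0.42, 0.001], [0.42, -0.908, -0.0], [0.001, 0.001, -1.0]]
wrist_force: [1.0, 0.1, -0.9]
gripper_width: 0.506
gripper_force: 30.0
time_s: 24.87
tcp_pos: [0.5169, -0.1427, 0.2768]
ee_rot: [[0.908, 0.42, 0.001], [0.42, -0.908, 0.0], [0.001, 0.0, -1.0]]
wrist_force: [-0.7, -0.4, -2.5]
gripper_width: 0.501
gripper_force: 30.0
time_s: 25.03
tcp_pos: [0.5169, -0.1426, 0.2755]
ee_rot: [[0.907, 0.42, 0.0], [0.42, -0.907, -0.0], [0.0, 0.0, -1.0]]
wrist_force: [-0.5, 0.1, -0.9]
gripper_width: 0.508
gripper_force: 30.0
```

```bash
python3 -m creep '[[-1,0,0,1,0,0,0],[-1,0,0,1,0,0,0],[-1,0,0,1,0,0,0]]'; python3 -m creep '[[-0.5,0,0,0,0,0,0],[0,0,0,0,0,0,0],[0.3,0,0,0,0,0,0],[0.6,0,0,0,0,0,0],[0.6,0,0,0,0,0,0],[0.6,0,0,0,0,0,0],[0.6,0,0,0,0,0,0]]'; python3 -m creep '[[0.6,0,0,-15,0,0,0],[0.6,0,0,-45,0,0,0],[0.6,0,0,-80,0,0,0],[0.6,0,0,-110,0,0,0],[0.6,-30,0,-120,0,0,0],[0.6,-65,0,-120,0,0,0],[0.6,-100,0,-120,0,0,0],[0.6,-130,0,-120,0,0,0]]'; python3 -m creep '[[0.6,-35,0,0,0,0,0],[0.6,-35,35,0,0,0,0],[0.6,-35,70,0,0,0,0],[0.6,-35,105,0,0,0,0],[0.6,-35,140,0,0,0,0],[0.6,-35,150,0,0,0,0],[0.6,-35,150,0,0,0,0]]'; python3 -c "
from h import *
im,d=vision.capture('top'); 
for t in('mill','brown_jar','squat_jar','spice_jar'):
  for o in vision.cut_out('top',t)[:2]:
    P=cloud('top',d,o['region']); top=P[P[:,2]>np.percentile(P[:,2],90)-.012]; print(t,o['conf'],top.mean(0),np.percentile(P[:,2],97))
im,d=vision.capture('scene'); save('s7.png',cv2.resize(im[120:240,270:450],(720,480)))
"
```

```text
time_s: 25.28
tcp_pos: [0.5171, -0.1426, 0.2754]
ee_rot: [[0.907, 0.42, 0.001], [0.42, -0.907, -0.0], [0.001, 0.001, -1.0]]
wrist_force: [-1.2, 0.8, 5.4]
gripper_width: 0.507
gripper_force: 30.0
time_s: 25.87
tcp_pos: [0.5168, -0.1427, 0.2741]
ee_rot: [[0.908, 0.42, -0.0], [0.42, -0.908, 0.0], [-0.0, -0.0, -1.0]]
wrist_force: [0.3, 0.4, -0.0]
gripper_width: 0.767
gripper_force: 0.0
time_s: 26.53
tcp_pos: [0.3969, -0.1977, 0.3944]
ee_rot: [[0.907, 0.42, 0.0], [0.42, -0.907, 0.0], [0.0, -0.0, -1.0]]
wrist_force: [0.0, -0.4, -0.2]
gripper_width: 0.804
gripper_force: 0.0
time_s: 27.12
tcp_pos: [0.4309, -0.3502, 0.3932]
ee_rot: [[0.909, 0.417, -0.001], [0.417, -0.909, 0.0], [-0.001, -0.001, -1.0]]
wrist_force: [1.5, -0.0, 0.2]
gripper_width: 0.799
gripper_force: 0.0
mill 0.87 [ 0.67095072 -0.07088569  0.14933957] 0.15996033021251135
brown_jar 0.61 [ 0.59379302 -0.10617044  0.13262627] 0.13687009221011956
brown_jar 0.61 [ 0.82685198 -0.01692298  0.11987654] 0.12381693498273612
squat_jar 0.71 [ 0.43978047 -0.17616362  0.10264364] 0.10393304665292653
squat_jar 0.19 [ 0.42990449 -0.15142477  0.01375022] 0.02039725248926329
spice_jar 0.54 [ 0.51712117 -0.14303471  0.12068666] 0.12574008562233388
```

View pics/s7.png

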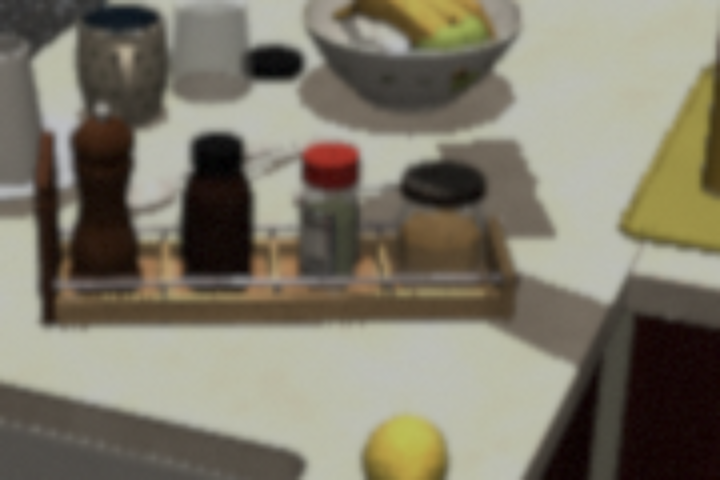

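All four stand upright in order, at x = 105, 218, 330 and 442 in the crop, each within a few millimetres of its pad centre.

```bash
python3 -c "
from station import r
print(r.finish_job())"
```

```text
the job is handed in; nothing more can be done
None
```

Job handed in at about 27 s: the last pictures show the mill, brown bottle, spice jar and squat jar upright in their compartments, tallest beside the high dark end board, with the gripper clear; the hand-in gave no verdict.

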